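# Open the cork chest and leave its lid standing open

## Task

Open the plywood cork chest: push its lid up past the balance point so that it leans back on its stop and stays open by itself. A hidden catch may or may not be holding the lid, which shows only when you try it; if the lid does not give, do not force it (60 N would break it) but press the push button on the steel lock box at the chest's far end fully in, which frees the lid, and lift again. Do not let a raised lid drop shut, and leave the things standing round the chest where they are.

Things in the scene. Friction and masses are not known exactly. Their poses are not given: they have to be found in the camera images.
- chest: Fixed plywood chest: box 180 (its x) x 220 (y) x 90 mm high under a 40 mm thick lid, 130 mm high shut. Origin: centre of the underside, on the table; x points to the hinge side (robot's left), y to the robot, z up. Box front face at x = -90 mm (robot's right). At the far end a dark steel lock box, x -80 to -30, y -110 to -175 mm, 90 mm high, push button on top.
- lid (a joint): Lid angle (rad) about the hinge line: 0 shut, 1.75 leaning back on its stop. Balances at about 1.35: below that it falls shut, above it falls back to the stop. Hinge damped by 0.1 N m s/rad, no spring. Lid 0.35 to 0.6 kg; 2 to 4 N up at its front edge lift it when free. If the catch holds, it gives less than 0.04 rad and then stands firm. It must not close faster than 2 rad/s.
- ledge_edge (a point): Middle of the lid's front lower edge. The lid's 10 mm base board sticks out 30 mm in front of the box as a full-width ledge, underside 90 mm above the table when shut: push it up from below with shut, tilted fingers. The lid's underside is flat but for a 24 mm keeper hanging inside the far wall. Axes turn with the lid (x along the lid to the hinge, z out of its top).
- hinge_line (a point): Middle of the hinge line, at the far upper rim of the box, 90 mm above the table, 210 mm from ledge_edge; axes as the chest's. The lid turns about its y axis; the lid's underside passes through the hinge line.
- button_top (a point): Centre of the flat top of the round steel push button (30 mm across) on the lock box, 107 mm above the table. Pressed straight down 12 mm to a firm stop; 2 N to start, 6 to 8 N at the end; springs back. Its height is the same whether the catch is on or off. Once pressed fully in, the catch stays off.
- tape_roll: white roll of tape standing flat, 84 mm across, 50 mm high, behind the chest's hinge side; origin at the centre of its underside. To be left alone.
- glue_bottle: glue bottle, 47 mm across, 130 mm high, upright behind the chest's hinge side; origin at the centre of its underside. To be left alone.
- label_stack: banded block of paper labels, 43 x 60 x 17 mm, lying in front of the chest; origin at the centre of its underside. To be left alone.
- date_stamp: hand stamp, 33 x 46 x 87 mm, standing at the chest's far end beside the lock box; origin at the centre of its underside. To be left alone.
- marker: black marker pen, 135 mm long, 15 mm thick, lying in front of the chest, towards the lock box end; origin at the centre of its underside. To be left alone.

How it is judged:
By the outcome, as a careful person would: the job done as asked, in the order asked, and still so for the second after the job is handed in, with the robot touching nothing.
It also fails if it takes over 61 s, if anything falls off the work surface, if the arm or the gripper's body presses on something with over 40 N, if the wrist force passes 120 N, or if a joint passes its speed limit or range.

## Robot

A 7-joint arm with a two-finger parallel gripper is mounted at the origin on the work surface; the furniture and walls round the work are solid. World frame = base frame: x ahead of the robot, y to its left, z up, the work surface at z = 0. Lengths are in m, angles in degrees, forces in N, time in s.
With the tool pointing down it reaches from about 0.4 to 0.925 m from the base axis. Payload 4.1 kg.
Tool frame: the origin (TCP) lies midway between the tips of the shut fingers; the grasp point (between the pads) lies 19 mm behind it; z points along the fingers, y is the line along which they close (so a half turn about z gives the same grasp; the last joint's range is limited). The gripper opens to 85 mm and grips with 20 to 120 N. Pads are 22 mm wide; open, the fingers measure 114 mm over their backs; the gripper's body (76 mm by 85 mm) begins 54 mm behind the grasp point. The pads swing forward as they close: fully open they stand 13 mm farther back than shut.
Start: joints at [-69.041, 22.827, 2.584, 88.041, -1.071, 69.15, -2.905], TCP at [0.291, 0.581, 0.231] pointing down, gripper open.
Joint ranges: [-161.44, 161.44], [-28.35, 127.94], [-78.24, 83.42], [0, 140.83], [-78.03, 258.03], [13.02, 114.36], [-168.23, 168.23]. Speed limits (degrees/s): [147.25, 147.25, 180, 180, 180, 180, 180].

## Interface

Orientations are given as [roll, pitch, yaw] about the fixed x, y, z axes, in that order (R = Rz(yaw) Ry(pitch) Rx(roll)).
In Python, from cell import robot gives the robot as it stands. The module is installed in compiled form; this text tells all that it offers.
- The arm moves only by the shell command python3 -m pendant 'ROWS' [OPENING]. ROWS is JSON, a list of rows, each an object of numbers: "x", "y", "z": the shift along the world's x, y, z in units of 200 mm (1.0 is 200 mm); "wx", "wy", "wz": the turn, a rotation vector about the world's x, y, z in units of pi rad (1.0 is pi rad). In form: [{"x": .., "y": .., "z": .., "wx": .., "wy": .., "wz": ..}, ...]. A call has exactly 5 rows; each row shifts and turns the commanded pose from where the row before left it; what a row does not reach is not made up. A row lasts 1/12 s, in which the tool goes at most 41.7 mm and 7.16 degrees, less where a joint would pass 70% of its speed; a pose out of reach is approached as far as the arm can. A call with a number of a shift or a turn outside -1 to 1 is refused whole. A call with a gripper value outside its range is refused whole. OPENING is the closure, from 0 (fully open) to 1 (shut), set as the call begins (- or left out, the last holds). The fingers move at their own pace and stop on an object; the grip force is fixed at half the most. Time passes only in rows, so rows that do not move let the fingers close, or fill a call up. It gives the time, the measured TCP pose, the force, the opening and the grip force at its end, in the units of the state.
- robot.get_obs(): the state, without advancing time (a new reading comes with each control period).
- robot.grab_frame(name): name is "side" or "top"; returns a dict with "frame" (400x640x3 uint8, red, green, blue), "fov_y" (degrees; the focal length in pixels is half the picture's height over the tangent of half this angle, whatever the lens; pixels are square), "cx", "cy" (the principal point, pixels), "R" (3x3) and "t" (3): a world point X has camera coordinates R X + t. Camera axes: x right, y down, z forward; pixel columns grow to the right and rows downward; lengths in m; the calibration is good to about 2 mm. A picture is of the moment at which its call begins. There is no depth.
- robot.close_job(): hands the job in; it is judged then, once.
Trained networks look in the newest picture that a camera, given by its name, has taken for a name from the list of things; names that differ only in an ending like _2 or _b are one class to them, and where a whole thing is asked for, a point or a joint stands for the part that bears it (a point fixed in the world has none). Each returns a list of dicts, best first, with "score" (0 to 1); they miss things now and then, are a little off and sometimes report something else, mostly with a low value. They report only what shows in the picture. A call takes as long as a camera call.
- robot.recognise(target, camera): "rect" ([left, top, right, bottom] in pixels, round what is visible of it).
- robot.silhouettes(target, camera): "region" (400x640 bool, what is visible of it) and "rect" ([left, top, right, bottom] in pixels, round what is visible of it).
The state is a dict: "t": time; "joint_positions": joint angles; "qd": joint speeds; "joint_efforts": joint torques, N m; "tool_pos": TCP position; "ee_rot": TCP orientation; "force": force on the tool from outside, world axes, zero at the start; "moment": the same for the moment, N m; "width": finger opening in m; "grip_force": force on a finger pad.
Only numpy, scipy, OpenCV 4.12 (cv2) and the standard library are available. Lean on these libraries where they do the work, as an engineer would, in place of code of your own. Each camera call takes 0.05 s, during which the arm holds its last target. There are 200 camera calls.

## Working session

There is one attempt and no reset: what is moved stays moved. The work goes in short steps, Python scripts to look and compute and a shell command to move; the robot and the scene stay as the last step left them, time stands still between calls to the robot, and variables do not carry over. Pictures are saved under pics/ and viewed, at most 10 in all, crops included, and the job is handed in when it is done.

```bash
mkdir -p pics; cat > h.py <<'E'
import numpy as np,cv2
from cell import robot
def K(d):
    f=200/np.tan(np.radians(d['fov_y'])/2); return np.array([[f,0,d['cx']],[0,f,d['cy']],[0,0,1]])
def P(d): return K(d)@np.c_[np.array(d['R']),np.array(d['t'])]
def proj(d,X):
    p=P(d)@np.r_[np.array(X,float).reshape(-1,3).T,np.ones((1,np.array(X).size//3))]; return (p[:2]/p[2]).T
def at_z(d,uv,z):
    M=P(d); A=np.c_[M[:,0],M[:,1],-np.array([uv[0],uv[1],1.])]; return np.linalg.solve(A,-(M[:,2]*z+M[:,3]))[:2]
E
python3 - <<'E'
from h import *
for n in ['side','top']:
    d=robot.grab_frame(n); cv2.imwrite(f'pics/{n}0.png',d['frame'][...,::-1]); np.save(f'{n}.npy',d,allow_pickle=True)
    print(n,d['fov_y'],d['cx'],d['cy'],-np.array(d['R']).T@np.array(d['t']))
    for t in ['chest','lid','ledge_edge','button_top','tape_roll','glue_bottle','label_stack','date_stamp','marker']:
        print(t,[(np.round(r['rect']).tolist(),round(r['score'],2)) for r in robot.recognise(t,n)][:2])
print(robot.get_obs())
E
```

```text
side 54.885631361338646 321.2492066937666 196.46813770465556 [ 0.42310432 -0.84635954  0.7093504 ]
chest [([245.0, 172.0, 357.0, 249.0], 0.71)]
lid [([246.0, 169.0, 339.0, 227.0], 0.59)]
ledge_edge [([248.0, 171.0, 337.0, 225.0], 0.67)]
button_top [([343.0, 207.0, 349.0, 214.0], 0.51)]
tape_roll [([290.0, 167.0, 309.0, 174.0], 0.47)]
glue_bottle [([329.0, 158.0, 343.0, 193.0], 0.84)]
label_stack [([267.0, 262.0, 292.0, 286.0], 0.66)]
date_stamp [([349.0, 194.0, 362.0, 224.0], 0.54)]
marker [([319.0, 260.0, 339.0, 298.0], 0.55)]
top 53.04369094251447 318.15277449717 202.69749529197392 [0.40294394 0.07787609 0.9844654 ]
chest [([268.0, 168.0, 385.0, 298.0], 0.66)]
lid [([270.0, 181.0, 388.0, 302.0], 0.67)]
ledge_edge [([270.0, 178.0, 387.0, 304.0], 0.73)]
button_top [([355.0, 176.0, 368.0, 187.0], 0.65)]
tape_roll [([211.0, 211.0, 254.0, 246.0], 0.68)]
glue_bottle [([238.0, 164.0, 261.0, 193.0], 0.95)]
label_stack [([390.0, 255.0, 425.0, 282.0], 0.82)]
date_stamp [([317.0, 161.0, 337.0, 180.0], 0.86)]
marker [([267.0, 170.0, 388.0, 301.0], 0.73), ([390.0, 207.0, 442.0, 229.0], 0.51)]
{'t': 1.0, 'joint_positions': array([-69.03871268,  22.82482916,   2.5831014 ,  88.04045302,
        -1.07028972,  69.14960362,  -2.90410444]), 'qd': array([-0.0745099 , -0.07522595,  0.04953269,  0.01944836, -0.03047768,
        0.03405838,  0.03028019]), 'joint_efforts': array([-1.32299706e-04, -4.75018179e+01,  1.36283666e+00, -2.54525489e+01,
        1.14136105e-02,  1.06805954e-03,  7.75443880e-06]), 'tool_pos': array([0.29137106, 0.58108139, 0.23136869]), 'ee_rot': array([1.79990670e+02, 1.01028630e-03, 1.53372709e+02]), 'force': array([-0.04253492,  0.27108527,  0.3257179 ]), 'moment': array([-0.00466293,  0.03041257, -0.01605761]), 'grip_force': 0.0, 'width': 0.08579346386444367}
```

View pics/side0.png

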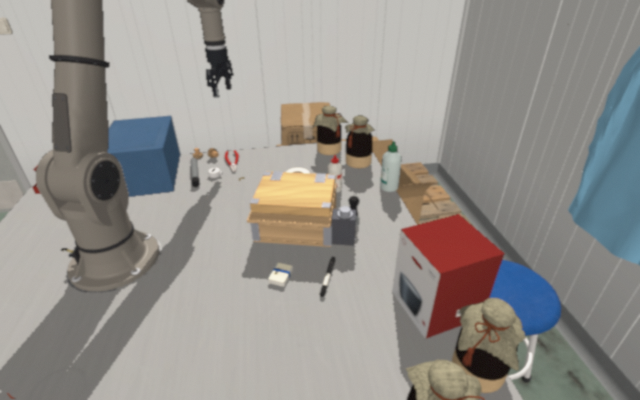

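View pics/top0.png

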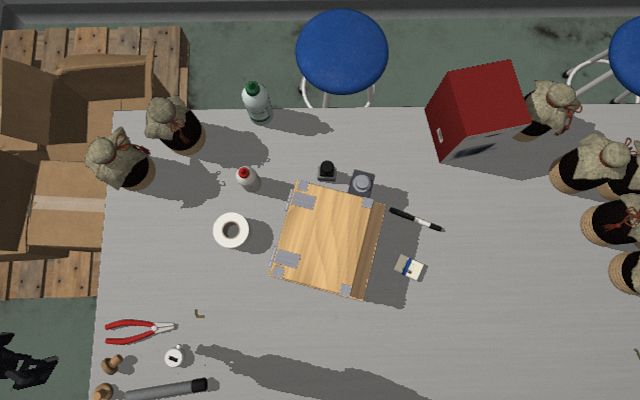

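The side view shows the chest at about (245-357, 172-249), with the lock box at (344, 225). The top view shows the lid corners at about (297,181), (385,205), (363,299) and (269,276), and the button at (362,183). The ledge faces image right, which is world -y. Next I'll fit the chest pose to the masks from both views.

```bash
cat > fit.py <<'E'
from h import *
from scipy.optimize import minimize
D={n:robot.grab_frame(n) for n in ['side','top']}
def box(x0,x1,y0,y1,z0,z1): return [[x,y,z] for x in(x0,x1) for y in(y0,y1) for z in(z0,z1)]
parts=[box(-.09,.09,-.11,.11,0,.09),box(-.12,.09,-.11,.11,.09,.10),box(-.09,.09,-.11,.11,.09,.13),box(-.08,-.03,-.175,-.11,0,.09)]
def w(p,X):
    X=np.array(X); c,s=np.cos(p[2]),np.sin(p[2]); return np.c_[p[0]+c*X[:,0]-s*X[:,1],p[1]+s*X[:,0]+c*X[:,1],X[:,2]]
def mask(d,p,sel):
    m=np.zeros((400,640),np.uint8)
    for i in sel: cv2.fillConvexPoly(m,cv2.convexHull(np.round(proj(d,w(p,parts[i]))*16).astype(np.int32)),1,shift=4)
    return m>0
S={n:{t:robot.silhouettes(t,n) for t in('chest','lid')} for n in D}
for n in S: print(n,{t:[(r['region'].sum(),r['rect'],round(r['score'],2)) for r in v] for t,v in S[n].items()})
def cost(p):
    e=0
    for n in D:
        m=mask(D[n],p,[0,1,2,3]); 
        u=np.zeros_like(m)
        for t in S[n]:
            if S[n][t]: u|=S[n][t][0]['region']
        e+=(m^u).sum()/u.sum()
    return e
# initial from top corners
d=D['top']; L=[at_z(d,q,.13) for q in[(297,181),(269,276)]]; R=[at_z(d,q,.10) for q in[(385,205),(363,299)]]
yd=(L[1]-L[0]); yaw=np.arctan2(yd[1],yd[0])-np.pi/2
c=(L[0]+L[1])/2-.09*np.array([np.cos(yaw),np.sin(yaw)])
print('init',c,np.degrees(yaw),R,c-.12*np.array([np.cos(yaw),np.sin(yaw)]),(R[0]+R[1])/2)
p0=np.array([*c,yaw]); print(cost(p0))
r=minimize(cost,p0,method='Nelder-Mead',options=dict(initial_simplex=[p0,p0+[.01,0,0],p0+[0,.01,0],p0+[0,0,.05]]))
p=r.x; print('fit',p[:2],np.degrees(p[2]),r.fun); np.save('p.npy',p)
ims=[]
for n,(x,y) in {'side':(230,140),'top':(250,150)}.items():
    im=cv2.resize(D[n]['frame'][...,::-1],None,fx=4,fy=4,interpolation=cv2.INTER_CUBIC)
    for b in parts:
        q=proj(D[n],w(p,b))
        for i in range(8):
            for j in(1,2,4):
                if i&j==0: cv2.line(im,*[tuple(int(v*4+2) for v in q[k]) for k in(i,i|j)],(255,0,255),1)
    q=proj(D[n],w(p,[[-.055,-.1425,.107]]))[0]; cv2.circle(im,(int(q[0]*4+2),int(q[1]*4+2)),3,(0,255,0),-1)
    ims.append(im[y*4:y*4+600,x*4:x*4+600][:, :600])
cv2.imwrite('pics/fit.png',cv2.resize(np.hstack(ims),(800,400))); 
for t,k in [('ledge',[-.12,0,.09]),('hinge',[.09,0,.09]),('button',[-.055,-.1425,.107])]: print(t,w(p,[k])[0])
for t,z in [('tape_roll',.05),('glue_bottle',.13),('label_stack',.017),('date_stamp',.087)]:
    for q in robot.recognise(t,'top')[:1]: a=q['rect'];print(t,at_z(d,((a[0]+a[2])/2,(a[1]+a[3])/2),z))
for a in [(390,209),(443,230)]: print('marker',at_z(d,a,.008))
# button triangulated
uv=[]
for n in D:
    a=robot.recognise('button_top',n)[0]['rect']; uv.append(np.array([(a[0]+a[2])/2,(a[1]+a[3])/2]).reshape(2,1))
X=cv2.triangulatePoints(P(D['side']),P(D['top']),*uv); print('btn tri',(X[:3]/X[3]).T)
E
python3 fit.py
```

```text
side {'chest': [(np.int64(6624), [242.6, 168.7, 355.6, 246.1], 0.59)], 'lid': [(np.int64(4218), [245.5, 171.2, 334.7, 225.9], 0.82)]}
top {'chest': [(np.int64(10304), [266.7, 170.9, 386.4, 298.4], 0.81)], 'lid': [(np.int64(9610), [268.8, 181.4, 386.1, 301.0], 0.91)]}
init [0.49065274 0.06276348] 73.73353634955888 [array([ 0.56728809, -0.07659537]), array([ 0.36256369, -0.01980656])] [ 0.45704016 -0.05243285] [ 0.46492589 -0.04820097]
0.15150256143991098
fit [0.49602295 0.06628316] 74.67292483000261 0.08361941230000675
ledge [ 0.46430349 -0.04944875  0.09      ]
hinge [0.51981255 0.1530821  0.09      ]
button [ 0.61891651 -0.02442749  0.107     ]
tape_roll [0.52279898 0.27102604]
glue_bottle [0.62204853 0.22338987]
label_stack [ 0.42582076 -0.14036502]
date_stamp [0.65143107 0.0490704 ]
marker [ 0.57413849 -0.10457774]
marker [ 0.52005882 -0.23199307]Traceback (most recent call last):
  File "fit.py", line 49, in <module>
    a=robot.recognise('button_top',n)[0]['rect']; uv.append(np.array([(a[0]+a[2])/2,(a[1]+a[3])/2]).reshape(2,1))
      ~~~~~~~~~~~~~~~~~~~~~~~~~~~~~~~^^^
IndexError: list index out of range
```

View pics/fit.png

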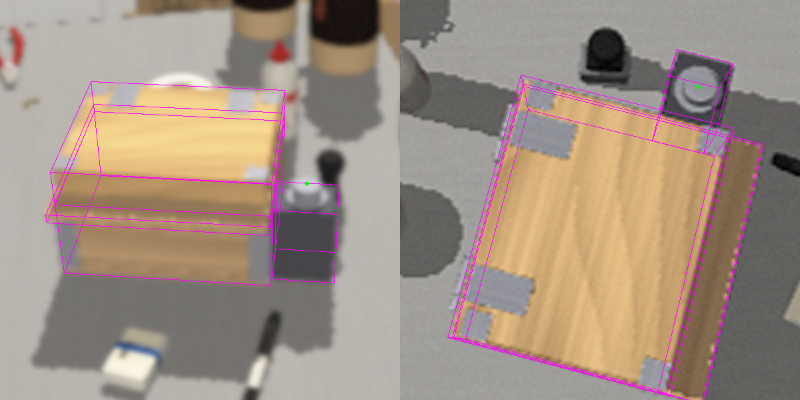

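The overlay fits to within 2-3 mm in both views. The chest is at (0.496, 0.066) with its x axis at 74.7° yaw, so u = (0.264, 0.964). I'll bring the tool over the chest to its right side with the fingers shut, then tilt it.

```bash
python3 -m pendant '[{"x":0.12,"y":-0.15,"z":0.07,"wz":0.03},{"x":0.12,"y":-0.15,"z":0.07,"wz":0.033},{"x":0.12,"y":-0.15,"z":0.07},{"x":0.12,"y":-0.15,"z":0.07},{"x":0.12,"y":-0.15,"z":0.07}]' 1
python3 -m pendant '[{"y":-0.2},{"y":-0.2},{"y":-0.2},{"y":-0.2},{"y":-0.2}]'
python3 -m pendant '[{"y":-0.2},{"y":-0.2},{"y":-0.2},{"y":-0.2},{"y":-0.2}]'
python3 -m pendant '[{"y":-0.2},{"y":-0.2},{"y":-0.2},{"y":-0.2},{"y":-0.2}]'
```

```text
invalid input at $[0]: expected keys x, y, z, wx, wy, wz
invalid input at $[0]: expected keys x, y, z, wx, wy, wz
invalid input at $[0]: expected keys x, y, z, wx, wy, wz
invalid input at $[0]: expected keys x, y, z, wx, wy, wz
```

```bash
python3 -m pendant '[{"x":0.12,"y":-0.15,"z":0.07,"wx":0,"wy":0,"wz":0.03},{"x":0.12,"y":-0.15,"z":0.07,"wx":0,"wy":0,"wz":0.033},{"x":0.12,"y":-0.15,"z":0.07,"wx":0,"wy":0,"wz":0},{"x":0.12,"y":-0.15,"z":0.07,"wx":0,"wy":0,"wz":0},{"x":0.12,"y":-0.15,"z":0.07,"wx":0,"wy":0,"wz":0}]' 1
python3 -m pendant '[{"x":0,"y":-0.2,"z":0,"wx":0,"wy":0,"wz":0},{"x":0,"y":-0.2,"z":0,"wx":0,"wy":0,"wz":0},{"x":0,"y":-0.2,"z":0,"wx":0,"wy":0,"wz":0},{"x":0,"y":-0.2,"z":0,"wx":0,"wy":0,"wz":0},{"x":0,"y":-0.2,"z":0,"wx":0,"wy":0,"wz":0}]'
python3 -m pendant '[{"x":0,"y":-0.2,"z":0,"wx":0,"wy":0,"wz":0},{"x":0,"y":-0.2,"z":0,"wx":0,"wy":0,"wz":0},{"x":0,"y":-0.2,"z":0,"wx":0,"wy":0,"wz":0},{"x":0,"y":-0.2,"z":0,"wx":0,"wy":0,"wz":0},{"x":0,"y":-0.2,"z":0,"wx":0,"wy":0,"wz":0}]'
python3 -m pendant '[{"x":0,"y":-0.2,"z":0,"wx":0,"wy":0,"wz":0},{"x":0,"y":-0.2,"z":0,"wx":0,"wy":0,"wz":0},{"x":0,"y":-0.2,"z":0,"wx":0,"wy":0,"wz":0},{"x":0,"y":-0.2,"z":0,"wx":0,"wy":0,"wz":0},{"x":0,"y":-0.2,"z":0,"wx":0,"wy":0,"wz":0}]'
```

```text
t: 1.97
tool_pos: [0.4123, 0.4295, 0.3022]
ee_rot: [180.0, 0.0, 164.7]
force: [0.8, 0.4, -0.5]
width: 0.0254
grip_force: 0.0
t: 2.38
tool_pos: [0.4111, 0.2291, 0.3015]
ee_rot: [180.0, 0.0, 164.7]
force: [1.4, 0.0, -0.3]
width: -0.0002
grip_force: 0.0
t: 2.8
tool_pos: [0.4109, 0.0291, 0.3016]
ee_rot: [179.9, 0.0, 164.7]
force: [1.2, -0.8, 0.3]
width: 0.0
grip_force: 0.0
t: 3.22
tool_pos: [0.4109, -0.1709, 0.3018]
ee_rot: [179.9, 0.1, 164.7]
force: [1.6, 0.4, 0.2]
width: -0.0001
grip_force: 0.0
```

```bash
python3 -m pendant '[{"x":0.02,"y":0.02,"z":0,"wx":0.0348,"wy":-0.0095,"wz":0},{"x":0.02,"y":0.02,"z":0,"wx":0.0348,"wy":-0.0095,"wz":0},{"x":0.02,"y":0.02,"z":0,"wx":0.0348,"wy":-0.0095,"wz":0},{"x":0.02,"y":0.02,"z":0,"wx":0.0348,"wy":-0.0095,"wz":0},{"x":0.02,"y":0.02,"z":0,"wx":0.0348,"wy":-0.0095,"wz":0}]'
python3 -m pendant '[{"x":0.02,"y":0.02,"z":0,"wx":0.0348,"wy":-0.0095,"wz":0},{"x":0.02,"y":0.02,"z":0,"wx":0.0348,"wy":-0.0095,"wz":0},{"x":0.02,"y":0.02,"z":0,"wx":0.0348,"wy":-0.0095,"wz":0},{"x":0.02,"y":0.02,"z":0,"wx":0.0348,"wy":-0.0095,"wz":0},{"x":0.02,"y":0.02,"z":0,"wx":0.0348,"wy":-0.0095,"wz":0}]'
cat > st.py <<'E'
from h import *
from scipy.spatial.transform import Rotation as Ro
import sys
o=robot.get_obs(); p=np.load('p.npy'); c,s=np.cos(p[2]),np.sin(p[2]); M=np.array([[c,s],[-s,c]])
e=o['tool_pos']; R=Ro.from_euler('xyz',o['ee_rot'],degrees=True).as_matrix()
print('t',round(o['t'],2),'chest-frame tcp',np.round(M@(e[:2]-p[:2]),4),round(e[2],4),'toolz(chest)',np.round([*(M@R[:2,2]),R[2,2]],3),'q',np.round(o['joint_positions'],1),'F',np.round(o['force'],1))
if len(sys.argv)>1:
    a=[cv2.resize(robot.grab_frame(n)['frame'][y:y+200,x:x+200,::-1],(400,400),interpolation=cv2.INTER_CUBIC) for n,x,y in(('side',210,80),('top',230,130))]
    cv2.imwrite('pics/'+sys.argv[1],np.hstack(a))
E
python3 st.py
```

```text
t: 3.63
tool_pos: [0.4322, -0.1495, 0.3029]
ee_rot: [147.2, 0.3, 164.7]
force: [1.0, 0.7, -0.5]
width: 0.0002
grip_force: 0.0
t: 4.05
tool_pos: [0.4518, -0.1299, 0.3016]
ee_rot: [114.8, 0.1, 164.6]
force: [-0.6, 0.7, -0.9]
width: 0.0002
grip_force: 0.0
t 4.05 chest-frame tcp [-0.2009 -0.0092] 0.3016 toolz(chest) [ 0.908 -0.001 -0.42 ] q [ 10.5  28.   44.4 108.3 -61.3 108.4 147.8] F [-0.6  0.7 -0.9]
```

```bash
python3 -m pendant '[{"x":0,"y":0.03,"z":-0.13,"wx":0,"wy":0,"wz":0},{"x":0,"y":0.03,"z":-0.13,"wx":0,"wy":0,"wz":0},{"x":0,"y":0.03,"z":-0.13,"wx":0,"wy":0,"wz":0},{"x":0,"y":0.03,"z":-0.13,"wx":0,"wy":0,"wz":0},{"x":0,"y":0.03,"z":-0.13,"wx":0,"wy":0,"wz":0}]'; python3 st.py
python3 -m pendant '[{"x":0,"y":0,"z":-0.13,"wx":0,"wy":0,"wz":0},{"x":0,"y":0,"z":-0.13,"wx":0,"wy":0,"wz":0},{"x":0,"y":0,"z":-0.13,"wx":0,"wy":0,"wz":0},{"x":0,"y":0,"z":-0.13,"wx":0,"wy":0,"wz":0},{"x":0,"y":0,"z":-0.11,"wx":0,"wy":0,"wz":0}]'
python3 st.py a.png
```

```text
t: 4.47
tool_pos: [0.4515, -0.0988, 0.1701]
ee_rot: [115.1, 0.0, 164.7]
force: [1.3, -0.3, 0.5]
width: 0.0005
grip_force: 0.0
t 4.47 chest-frame tcp [-0.171  -0.0007] 0.1701 toolz(chest) [ 0.906  0.001 -0.424] q [ 11.6  38.3  39.8 115.3 -65.1 100.4 161.2] F [ 1.3 -0.3  0.5]
t: 4.88
tool_pos: [0.4514, -0.0985, 0.0432]
ee_rot: [115.1, -0.1, 164.8]
force: [-0.9, -0.6, -0.2]
width: 0.0
grip_force: 0.0
t 4.88 chest-frame tcp [-0.1707 -0.0005] 0.0432 toolz(chest) [ 0.905  0.003 -0.425] q [ 25.8  47.1  20.5 114.7 -64.7  86.7 167.8] F [-0.9 -0.6 -0.2]
```

View pics/a.png

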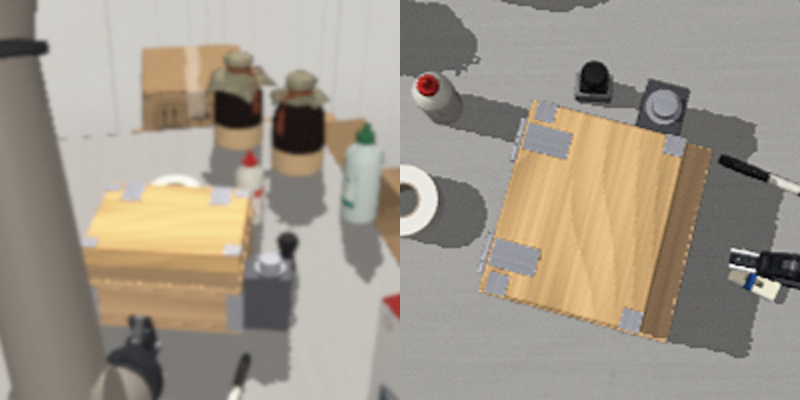

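The fingers are in front of the ledge, clear of the label stack, with the tip at (730, 260) in the right panel. Joint 7 is at its limit, though, so I'll roll the tool -90° about its own axis, a little higher up.

```bash
python3 -m pendant '[{"x":0,"y":0,"z":0.15,"wx":0,"wy":0,"wz":0},{"x":0,"y":0,"z":0.1,"wx":-0.0092,"wy":-0.0336,"wz":0.0164},{"x":0,"y":0,"z":0,"wx":-0.0092,"wy":-0.0336,"wz":0.0164},{"x":0,"y":0,"z":0,"wx":-0.0092,"wy":-0.0336,"wz":0.0164},{"x":0,"y":0,"z":0,"wx":-0.0092,"wy":-0.0336,"wz":0.0164}]'; python3 st.py
python3 -m pendant '[{"x":0,"y":0,"z":0,"wx":-0.0092,"wy":-0.0336,"wz":0.0164},{"x":0,"y":0,"z":0,"wx":-0.0092,"wy":-0.0336,"wz":0.0164},{"x":0,"y":0,"z":0,"wx":-0.0092,"wy":-0.0336,"wz":0.0164},{"x":0,"y":0,"z":0,"wx":-0.0092,"wy":-0.0336,"wz":0.0164},{"x":0,"y":0,"z":0,"wx":-0.0092,"wy":-0.0336,"wz":0.0164}]'; python3 st.py
```

```text
t: 5.4
tool_pos: [0.4457, -0.0962, 0.0889]
ee_rot: [115.7, 15.5, 173.3]
force: [-0.7, 0.9, -2.0]
width: 0.0002
grip_force: 0.0
t 5.4 chest-frame tcp [-0.17    0.0056] 0.0889 toolz(chest) [ 0.908  0.021 -0.418] q [ 55.1  40.2 -16.2 114.4 -48.1  72.4 167.6] F [-0.7  0.9 -2. ]
t: 5.82
tool_pos: [0.4434, -0.0958, 0.0858]
ee_rot: [125.7, 42.8, -167.4]
force: [0.1, 1.6, -0.8]
width: 0.0002
grip_force: 0.0
t 5.82 chest-frame tcp [-0.1702  0.0079] 0.0858 toolz(chest) [ 0.903  0.03  -0.429] q [ 87.2  57.5 -60.5 113.6 -14.8  57.4 167.3] F [ 0.1  1.6 -0.8]
```

That was the wrong roll direction: q7 stays pinned at its limit. I'll reverse it.

```bash
python3 -m pendant '[{"x":0,"y":0,"z":0,"wx":0.0092,"wy":0.0336,"wz":-0.0164},{"x":0,"y":0,"z":0,"wx":0.0092,"wy":0.0336,"wz":-0.0164},{"x":0,"y":0,"z":0,"wx":0.0092,"wy":0.0336,"wz":-0.0164},{"x":0,"y":0,"z":0,"wx":0.0092,"wy":0.0336,"wz":-0.0164},{"x":0,"y":0,"z":0,"wx":0.0092,"wy":0.0336,"wz":-0.0164}]'; python3 st.py
python3 -m pendant '[{"x":0,"y":0,"z":0,"wx":0.0092,"wy":0.0336,"wz":-0.0164},{"x":0,"y":0,"z":0,"wx":0.0092,"wy":0.0336,"wz":-0.0164},{"x":0,"y":0,"z":0,"wx":0.0092,"wy":0.0336,"wz":-0.0164},{"x":0,"y":0,"z":0,"wx":0.0092,"wy":0.0336,"wz":-0.0164},{"x":0,"y":0,"z":0,"wx":0.0092,"wy":0.0336,"wz":-0.0164}]'; python3 st.py
```

```text
t: 6.23
tool_pos: [0.4432, -0.0948, 0.0853]
ee_rot: [114.9, 12.2, 172.0]
force: [0.5, 0.8, -0.5]
width: 0.0003
grip_force: 0.0
t 6.23 chest-frame tcp [-0.1693  0.0083] 0.0853 toolz(chest) [ 0.911  0.027 -0.411] q [ 81.6  52.2 -51.3 113.7 -24.9  59.8 142.1] F [ 0.5  0.8 -0.5]
t: 6.65
tool_pos: [0.4434, -0.0948, 0.0857]
ee_rot: [115.1, -19.0, 156.8]
force: [-0.1, 0.5, 0.0]
width: 0.0005
grip_force: 0.0
t 6.65 chest-frame tcp [-0.1693  0.0082] 0.0857 toolz(chest) [ 0.916  0.013 -0.402] q [ 76.   48.  -42.6 114.3 -33.1  62.2 115.6] F [-0.1  0.5  0. ]
```

```bash
python3 -m pendant '[{"x":0,"y":0,"z":0,"wx":0.0092,"wy":0.0336,"wz":-0.0164},{"x":0,"y":0,"z":0,"wx":0.0092,"wy":0.0336,"wz":-0.0164},{"x":0,"y":0,"z":0,"wx":0.0092,"wy":0.0336,"wz":-0.0164},{"x":0,"y":0,"z":0,"wx":0.0092,"wy":0.0336,"wz":-0.0164},{"x":0,"y":0,"z":0,"wx":0.0092,"wy":0.0336,"wz":-0.0164}]'
python3 -m pendant '[{"x":0,"y":0,"z":0,"wx":0.0092,"wy":0.0336,"wz":-0.0164},{"x":0,"y":0,"z":0,"wx":0.0092,"wy":0.0336,"wz":-0.0164},{"x":0,"y":0,"z":0,"wx":0.0092,"wy":0.0336,"wz":-0.0164},{"x":0,"y":0,"z":0,"wx":0.0092,"wy":0.0336,"wz":-0.0164},{"x":0,"y":0,"z":0,"wx":0.0092,"wy":0.0336,"wz":-0.0164}]'; cat >> st.py <<'E'
print('toolx',np.round([*(M@R[:2,0]),R[2,0]],2),'tooly',np.round([*(M@R[:2,1]),R[2,1]],2))
E
python3 st.py
```

```text
t: 7.07
tool_pos: [0.4436, -0.0948, 0.086]
ee_rot: [127.3, -48.6, 134.6]
force: [0.0, -0.5, -0.2]
width: 0.0003
grip_force: 0.0
t: 7.48
tool_pos: [0.4437, -0.0949, 0.0863]
ee_rot: [178.1, -65.9, 75.4]
force: [0.4, 0.8, 0.5]
width: 0.0
grip_force: 0.0
t 7.48 chest-frame tcp [-0.1692  0.0078] 0.0863 toolz(chest) [ 0.912 -0.022 -0.409] q [ 64.4  41.9 -26.6 116.  -45.1  66.9  57.7] F [0.4 0.8 0.5]
toolx [0.41 0.01 0.91] tooly [-0.02 -1.    0.01]
```

```bash
python3 -m pendant '[{"x":0,"y":0,"z":-0.1,"wx":0,"wy":0,"wz":0},{"x":0,"y":0,"z":-0.1,"wx":0,"wy":0,"wz":0},{"x":0.028,"y":0.1,"z":0,"wx":0,"wy":0,"wz":0},{"x":0.028,"y":0.1,"z":0,"wx":0,"wy":0,"wz":0},{"x":0.028,"y":0.1,"z":0,"wx":0,"wy":0,"wz":0}]'; python3 st.py
python3 -m pendant '[{"x":0,"y":0,"z":0.02,"wx":0,"wy":0,"wz":0},{"x":0,"y":0,"z":0.02,"wx":0,"wy":0,"wz":0},{"x":0,"y":0,"z":0.02,"wx":0,"wy":0,"wz":0},{"x":0,"y":0,"z":0.02,"wx":0,"wy":0,"wz":0},{"x":0,"y":0,"z":0.02,"wx":0,"wy":0,"wz":0}]'; python3 st.py
```

```text
t: 7.9
tool_pos: [0.4608, -0.0345, 0.0457]
ee_rot: [177.4, -65.8, 76.1]
force: [0.9, 0.5, -0.1]
width: -0.0003
grip_force: 0.0
t 7.9 chest-frame tcp [-0.1065  0.0073] 0.0457 toolz(chest) [ 0.912 -0.022 -0.409] q [ 60.9  46.2 -29.3 119.4 -49.4  57.8  61.4] F [ 0.9  0.5 -0.1]
toolx [0.41 0.01 0.91] tooly [-0.02 -1.    0.02]
t: 8.32
tool_pos: [0.4611, -0.0357, 0.0664]
ee_rot: [177.1, -65.8, 76.4]
force: [-0.1, -0.2, 0.1]
width: 0.0002
grip_force: 0.0
t 8.32 chest-frame tcp [-0.1075  0.0067] 0.0664 toolz(chest) [ 0.912 -0.024 -0.409] q [ 61.4  43.7 -29.9 119.7 -49.5  59.2  59.9] F [-0.1 -0.2  0.1]
toolx [0.41 0.01 0.91] tooly [-0.02 -1.    0.02]
```

```bash
python3 -m pendant '[{"x":0,"y":0,"z":0.008,"wx":0,"wy":0,"wz":0},{"x":0,"y":0,"z":0.008,"wx":0,"wy":0,"wz":0},{"x":0,"y":0,"z":0.008,"wx":0,"wy":0,"wz":0},{"x":0,"y":0,"z":0.008,"wx":0,"wy":0,"wz":0},{"x":0,"y":0,"z":0.008,"wx":0,"wy":0,"wz":0}]' | egrep 'pos|force'
```

```text
tool_pos: [0.4608, -0.0345, 0.0738]
force: [0.8, 0.3, -2.9]
grip_force: 1.0
```

```bash
python3 -m pendant '[{"x":0,"y":0,"z":0.005,"wx":0,"wy":0,"wz":0},{"x":0,"y":0,"z":0.005,"wx":0,"wy":0,"wz":0},{"x":0,"y":0,"z":0.005,"wx":0,"wy":0,"wz":0},{"x":0,"y":0,"z":0.005,"wx":0,"wy":0,"wz":0},{"x":0,"y":0,"z":0.005,"wx":0,"wy":0,"wz":0}]'| egrep 'pos|force'
```

```text
tool_pos: [0.4609, -0.0343, 0.0791]
force: [-0.5, 0.1, -1.9]
grip_force: 1.1
```

```bash
python3 -m pendant '[{"x":0,"y":0,"z":0.005,"wx":0,"wy":0,"wz":0},{"x":0,"y":0,"z":0.005,"wx":0,"wy":0,"wz":0},{"x":0,"y":0,"z":0.005,"wx":0,"wy":0,"wz":0},{"x":0,"y":0,"z":0.005,"wx":0,"wy":0,"wz":0},{"x":0,"y":0,"z":0.005,"wx":0,"wy":0,"wz":0}]'| egrep 'pos|force'
```

```text
tool_pos: [0.4609, -0.0341, 0.0843]
force: [-0.7, 0.3, -2.3]
grip_force: 1.0
```

```bash
python3 -m pendant '[{"x":0,"y":0,"z":0.005,"wx":0,"wy":0,"wz":0},{"x":0,"y":0,"z":0.005,"wx":0,"wy":0,"wz":0},{"x":0,"y":0,"z":0.005,"wx":0,"wy":0,"wz":0},{"x":0,"y":0,"z":0.005,"wx":0,"wy":0,"wz":0},{"x":0,"y":0,"z":0.005,"wx":0,"wy":0,"wz":0}]'| egrep 'pos|force'
```

```text
tool_pos: [0.4608, -0.0341, 0.0893]
force: [0.6, 0.7, -1.7]
grip_force: 1.0
```

The lid has moved well past the 0.04 rad catch play at only about 2 N, so it is free. I'll keep lifting along the arc.

```bash
python3 -m pendant '[{"x":0.003,"y":0.01,"z":0.037,"wx":0,"wy":0,"wz":0},{"x":0.003,"y":0.01,"z":0.037,"wx":0,"wy":0,"wz":0},{"x":0.003,"y":0.01,"z":0.037,"wx":0,"wy":0,"wz":0},{"x":0.003,"y":0.01,"z":0.037,"wx":0,"wy":0,"wz":0},{"x":0.003,"y":0.01,"z":0.037,"wx":0,"wy":0,"wz":0}]'| egrep 'pos|force'
python3 -m pendant '[{"x":0.003,"y":0.01,"z":0.037,"wx":0,"wy":0,"wz":0},{"x":0.003,"y":0.01,"z":0.037,"wx":0,"wy":0,"wz":0},{"x":0.003,"y":0.01,"z":0.037,"wx":0,"wy":0,"wz":0},{"x":0.003,"y":0.01,"z":0.037,"wx":0,"wy":0,"wz":0},{"x":0.003,"y":0.01,"z":0.037,"wx":0,"wy":0,"wz":0}]'| egrep 'pos|force'
python3 st.py b.png
```

```text
tool_pos: [0.4642, -0.0243, 0.1272]
force: [-0.9, -2.4, -1.9]
grip_force: 1.3
tool_pos: [0.4664, -0.0131, 0.1639]
force: [0.3, 0.1, -3.1]
grip_force: 1.1
t 10.82 chest-frame tcp [-0.0844  0.0076] 0.1639 toolz(chest) [ 0.913 -0.02  -0.407] q [ 61.8  32.  -33.4 121.  -52.6  65.2  52.3] F [ 0.3  0.1 -3.1]
toolx [0.41 0.01 0.91] tooly [-0.01 -1.    0.02]
```

View pics/b.png

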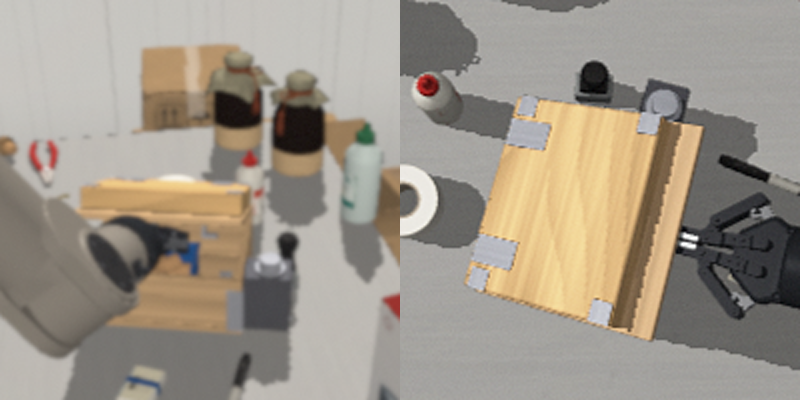

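The lid is up about 0.45 rad, resting on the fingertips at (685, 240) in the right panel, and the surrounding objects haven't moved. I'll continue.

```bash
python3 -m pendant '[{"x":0.01,"y":0.037,"z":0.053,"wx":0,"wy":0,"wz":0},{"x":0.01,"y":0.037,"z":0.053,"wx":0,"wy":0,"wz":0},{"x":0.01,"y":0.037,"z":0.053,"wx":0,"wy":0,"wz":0},{"x":0.01,"y":0.037,"z":0.053,"wx":0,"wy":0,"wz":0},{"x":0.01,"y":0.037,"z":0.053,"wx":0,"wy":0,"wz":0}]'| egrep 'pos|force'; python3 st.py
python3 -m pendant '[{"x":0.012,"y":0.044,"z":0.033,"wx":0,"wy":0,"wz":0},{"x":0.012,"y":0.044,"z":0.033,"wx":0,"wy":0,"wz":0},{"x":0.012,"y":0.044,"z":0.033,"wx":0,"wy":0,"wz":0},{"x":0.012,"y":0.044,"z":0.033,"wx":0,"wy":0,"wz":0},{"x":0.012,"y":0.044,"z":0.033,"wx":0,"wy":0,"wz":0}]'| egrep 'pos|force'; python3 st.py
```

```text
tool_pos: [0.4769, 0.0242, 0.2174]
force: [0.2, -0.7, -1.3]
grip_force: 0.9
t 11.33 chest-frame tcp [-0.0456  0.0073] 0.2174 toolz(chest) [ 0.913 -0.021 -0.407] q [ 60.5  25.3 -36.5 121.7 -56.6  66.6  47.6] F [ 0.2 -0.7 -1.3]
toolx [0.41 0.01 0.91] tooly [-0.01 -1.    0.02]
tool_pos: [0.4888, 0.068, 0.2497]
force: [-0.5, -0.8, -1.3]
grip_force: 0.6
t 11.75 chest-frame tcp [-0.0002  0.0074] 0.2497 toolz(chest) [ 0.913 -0.021 -0.407] q [ 58.1  21.  -39.4 122.4 -60.8  65.6  44.1] F [-0.5 -0.8 -1.3]
toolx [0.41 0.01 0.91] tooly [-0.01 -1.    0.02]
```

```bash
python3 -m pendant '[{"x":0.012,"y":0.043,"z":0.017,"wx":0,"wy":0,"wz":0},{"x":0.012,"y":0.043,"z":0.017,"wx":0,"wy":0,"wz":0},{"x":0.012,"y":0.043,"z":0.017,"wx":0,"wy":0,"wz":0},{"x":0.012,"y":0.043,"z":0.017,"wx":0,"wy":0,"wz":0},{"x":0.012,"y":0.043,"z":0.017,"wx":0,"wy":0,"wz":0}]'| egrep 'pos|force'; python3 st.py
python3 -m pendant '[{"x":0.0095,"y":0.035,"z":0.004,"wx":0,"wy":0,"wz":0},{"x":0.0095,"y":0.035,"z":0.004,"wx":0,"wy":0,"wz":0},{"x":0.0095,"y":0.035,"z":0.004,"wx":0,"wy":0,"wz":0},{"x":0.0095,"y":0.035,"z":0.004,"wx":0,"wy":0,"wz":0},{"x":0.0095,"y":0.035,"z":0.004,"wx":0,"wy":0,"wz":0}]'| egrep 'pos|force'; python3 st.py c.png
```

```text
tool_pos: [0.5009, 0.1108, 0.2663]
force: [-0.8, -0.7, -0.6]
grip_force: 0.2
t 12.17 chest-frame tcp [0.0443 0.0071] 0.2663 toolz(chest) [ 0.913 -0.022 -0.407] q [ 55.2  18.8 -41.9 122.8 -64.5  62.9  41.8] F [-0.8 -0.7 -0.6]
toolx [0.41 0.01 0.91] tooly [-0.01 -1.    0.02]
tool_pos: [0.5105, 0.1455, 0.2702]
force: [-0.4, 0.5, -0.0]
grip_force: 0.0
t 12.58 chest-frame tcp [0.0802 0.007 ] 0.2702 toolz(chest) [ 0.913 -0.022 -0.407] q [ 52.4  18.4 -43.9 123.1 -67.3  59.6  40.9] F [-0.4  0.5 -0. ]
toolx [0.41 0.01 0.91] tooly [-0.02 -1.    0.02]
```

View pics/c.png

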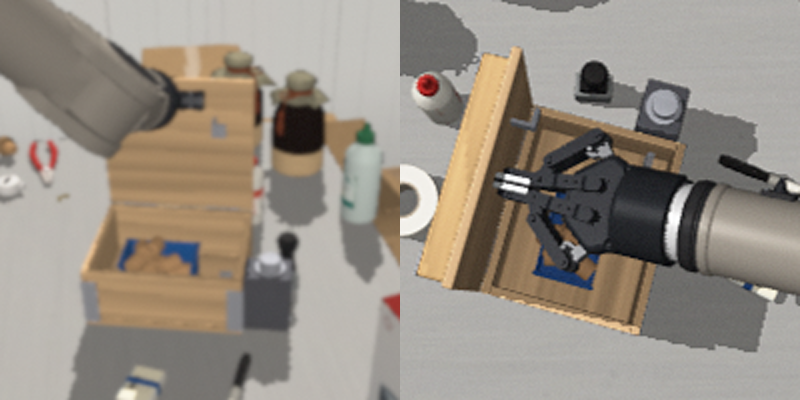

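The lid is past balance and the force has dropped to zero. I'll let it settle, then back away.

```bash
python3 -m pendant '[{"x":0,"y":0,"z":0,"wx":0,"wy":0,"wz":0},{"x":0,"y":0,"z":0,"wx":0,"wy":0,"wz":0},{"x":0,"y":0,"z":0,"wx":0,"wy":0,"wz":0},{"x":0,"y":0,"z":0,"wx":0,"wy":0,"wz":0},{"x":0,"y":0,"z":0,"wx":0,"wy":0,"wz":0}]'| egrep 'pos|force'
python3 -m pendant '[{"x":-0.025,"y":-0.09,"z":0.01,"wx":0,"wy":0,"wz":0},{"x":-0.04,"y":-0.15,"z":0.02,"wx":0,"wy":0,"wz":0},{"x":-0.04,"y":-0.15,"z":0.02,"wx":0,"wy":0,"wz":0},{"x":-0.04,"y":-0.15,"z":0.02,"wx":0,"wy":0,"wz":0},{"x":-0.04,"y":-0.15,"z":0.02,"wx":0,"wy":0,"wz":0}]'| egrep 'pos|force'
python3 -m pendant '[{"x":-0.04,"y":-0.15,"z":0.02,"wx":0,"wy":0,"wz":0},{"x":-0.04,"y":-0.15,"z":0.02,"wx":0,"wy":0,"wz":0},{"x":-0.04,"y":-0.15,"z":0.02,"wx":0,"wy":0,"wz":0},{"x":0,"y":0,"z":0,"wx":0,"wy":0,"wz":0},{"x":0,"y":0,"z":0,"wx":0,"wy":0,"wz":0}]'| egrep 'pos|force'
python3 st.py d.png
```

```text
tool_pos: [0.5105, 0.1444, 0.2701]
force: [0.7, -0.3, 0.3]
grip_force: 0.0
tool_pos: [0.4727, 0.0053, 0.2883]
force: [0.9, -0.6, -0.4]
grip_force: 0.0
tool_pos: [0.4497, -0.0854, 0.3]
force: [0.3, 0.6, -0.2]
grip_force: 0.0
t 13.93 chest-frame tcp [-0.1586  0.0046] 0.3 toolz(chest) [ 0.913 -0.026 -0.408] q [ 68.8  20.7 -32.3 112.4 -49.8  83.8  41.7] F [ 0.3  0.6 -0.2]
toolx [0.41 0.01 0.91] tooly [-0.02 -1.    0.02]
```

View pics/d.png

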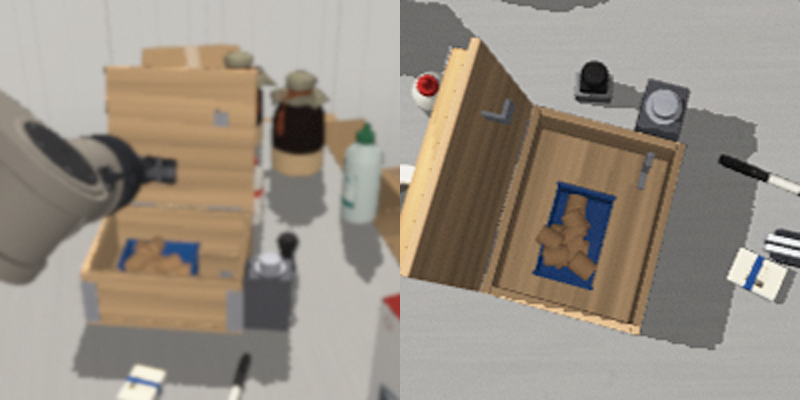

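The lid leans back open, with its top edge at about (440, 150) in the right panel. The robot is clear, and the bottle, stamp, marker and labels are where they were.

```bash
python3 -c "
from cell import robot
print(robot.close_job())"
```

```text
the job is handed in; nothing more can be done
None
```

The chest is open: the catch was not holding, so I did not press the button; the lid leans back by itself, nothing around the chest was disturbed, and the job was handed in at about 14 s.

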